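# Refill the card holder from the stock tray

### The arm

A 6-joint arm with a two-finger parallel gripper is mounted at the origin on a cart in front of the work surface, level with it; the furniture and walls round the work are solid. World frame = base frame: x ahead of the robot, y to its left, z up, the work surface at z = 0. Lengths are in mm, angles in degrees, forces in N, time in s.
With the tool pointing down it reaches from about 325 to 900 mm from the base axis. Payload 3.5 kg.
Tool frame: the origin (TCP) lies midway between the tips of the shut fingers; the grasp point (between the pads) lies 19 mm behind it (ctrl.hold_point_z is the distance from the TCP to the grasp point, in mm); z points along the fingers, y is the line along which they close (so a half turn about z gives the same grasp; the last joint's range is limited). The gripper opens to 85 mm and grips with 20 to 120 N. Pads are 22 mm wide; open, the fingers measure 114 mm over their backs; the gripper's body (76 mm by 85 mm) begins 54 mm behind the grasp point. The pads swing forward as they close: fully open they stand 13 mm farther back than shut.
Start: joints at [-79.836, 15.837, -1.513, 72.651, 0, 84.076], TCP at [173.191, -600.522, 203.613] pointing down, gripper open.
Joint ranges: [-178.77, 178.77], [-48.84, 107.48], [-61.69, 71.31], [-111.58, 123.2], [-90, 87.43], [-180, 180]. Speed limits (degrees/s): [147.25, 147.25, 180, 180, 180, 180].

### API

Orientations are given as [roll, pitch, yaw] about the fixed x, y, z axes, in that order (R = Rz(yaw) Ry(pitch) Rx(roll)).
In Python, from bench import status, vision, job, ctrl gives the robot as it stands.
- The arm moves only by the tool carry_out, never from a script. Its argument "plan" is a list of rows, each a list of 3 entries, a list of its own where there are three numbers: the turn, a rotation vector about the world's x, y, z in degrees, then the shift along the world's x, y, z in cm, then the finger opening in cm, from 0 to 8.54. In form: [[[ax, ay, az], [x, y, z], claw], ...]. A call has exactly 10 rows; each row is the pose to reach, as a shift and turn from the pose commanded when the call began; what a row does not reach only later rows make up. A row lasts 1/8 s, in which the tool goes at most 62.5 mm and 10.7 degrees, less where a joint would pass 70% of its speed; a pose out of reach is approached as far as the arm can. A call with a gripper value outside its range is refused whole. The fingers move at their own pace and stop on an object; the grip force is fixed at half the most. Time passes only in rows, so rows that repeat a pose let the fingers close, or fill a call up. It gives the time, the measured TCP pose, the force, the opening and the grip force at its end, in the units of the state.
- status.read_state(): the state, without advancing time (a new reading comes with each control period).
- vision.read_camera(name): name is "scene" or "top" or "wrist"; returns the picture (420x560x3 uint8, red, green, blue); there is no depth.
- vision.camera_model(name): a dict with "camera_matrix" (3x3 intrinsics, pixels), "k1" (the pictures are not rectified: a ray, as slopes to the right and down, at radius r is drawn at 1 + k1 r^2 times it, then the intrinsics apply), "pose" (4x4, takes a point from camera to world coordinates). Camera axes: x right, y down, z forward; pixel columns grow to the right and rows downward; lengths in mm; the calibration is good to about 2 mm. A picture is of the moment at which its call begins: read the wrist's pose just before it. camera_model takes no time and is no camera call; for the wrist camera it gives the pose at the moment of the call.
- job.hand_in(): hands the job in; it is judged then, once.
The state is a dict: "clock": time; "joint_positions": joint angles; "qvel": joint speeds; "joint_efforts": joint torques, N m; "ee_pos": TCP position; "ee_rot": TCP orientation; "force": force on the tool from outside, world axes, zero at the start; "ft_torque": the same for the moment, N m; "width": finger opening in mm; "finger_force": force on a finger pad.
Only numpy, scipy, OpenCV 4.12 (cv2) and the standard library are available. Lean on these libraries where they do the work, as an engineer would, in place of code of your own. Each camera call takes 0.05 s, during which the arm holds its last target. There are 200 camera calls.

### The job

Refill the card holder with the banded stack of blank cards that is hemmed in between the tin and the little gift box in the stock tray: first stand both the tin and the gift box on the cork mat, then take the stack and slide it lengthwise under the holder's weighted arm, flat on the plate and home against the stop. Last, put the tin and the gift box each back upright on the very spot in the tray where it stood, and do not disturb the timer and the ribbon spool.

Things in the scene. Friction and masses are not known exactly. Their poses are not given: they have to be found in the camera images.
- tin_center (a point): round tin, 60 mm in diameter, 64 mm high, gold lid and green body, 0.14 kg, upright near one end of the stock tray (either end). The point is its centre, 32 mm above its underside; z up.
- gift_center (a point): small white ribboned gift box, 55 x 55 mm, 43 mm high, 0.06 kg, upright near the other end of the stock tray, its sides along its x and y. The point is its centre, 21.5 mm above its underside; z up.
- cards_center (a point): banded stack of blank white cards, a rigid block 38 mm (its x) by 58 mm (its y), 21 mm high, 0.09 kg, lying in the middle of the stock tray with its long side across the tray. The point is its centre, 10.8 mm above its underside; z up.
- stock_tray: fixed dark wooden tray, 198 mm (its x) by 86 mm (its y); floor 4 mm thick, walls 5 mm thick, top 20 mm above the worktop; inside 188 x 76 mm. Origin: centre of its underside, on the worktop. Tin and gift box stand about 55 mm from its centre along its +x and -x (either way round), about 5 mm clear of the cards between them, and can be gripped above the walls.
- side_mat: fixed cork mat, 170 mm (its x) by 95 mm (its y), 4 mm thick, the empty side area. Origin at the centre of its underside, on the worktop.
- card_holder: fixed metal holder. Origin on the worktop under the middle of the stack's place. Flat plate, top 4 mm up, x -52 to +72 mm, y -33 to +33 mm, open at -x and the sides. Upright stop, 22 mm high, face at x = +29 mm. The stack goes in along +x, its 58 mm side along x, until its end meets the stop; its centre is then at (0, 0, 15) mm. A weighted arm reaches over it from behind the stop.
- holder_arm (a joint): the holder's arm, a polished 16 mm wide strip hinged along y at x = +54, z = 34 mm (holder frame). Lifts freely, falls by its weight (under 1 N). 0 = down (start), grows as it lifts (rad); about 0.07 on the stack. Down: lowest underside at x = +7, z = 21 mm (a small roller), then an upturned toe ending at x = -20, z = 34 mm: a stack slid in just above the plate lifts it.
- timer: bystander: white square minute timer with black dial, 56 x 56 mm, 27 mm high. Origin at the centre of its underside.
- spool: bystander: ribbon spool lying flat, 62 mm in diameter, 24 mm high. Origin at the centre of its underside.

How it is judged (in metres and radians):
On the way, in this order (a step that is already met when the one before it is completed fails the run):
1. tin and gift box both stand upright and released on the cork mat, while the cards still lie where they were (x of tin_center in the frame of side_mat between -0.085 and 0.085 m and y of tin_center in the frame of side_mat between -0.0475 and 0.0475 m and z of tin_center in the frame of side_mat between 0.032 and 0.048 m and angle between each of tin_center, gift_center's own z axis and vertical below 0.15 rad and linear speed of each of tin, gift below 0.03 m/s and contact force between the fingers and tin below 0.1 N and x of gift_center in the frame of side_mat between -0.085 and 0.085 m and y of gift_center in the frame of side_mat between -0.0475 and 0.0475 m and z of gift_center in the frame of side_mat between 0.0215 and 0.0375 m and contact force between the fingers and gift below 0.1 N and distance of cards_center from where it was at the start of the episode below 0.03 m), for 0.2 s.
2. the stack lies released on the holder's plate, home under the arm, while tin and gift box still stand on the mat (x of tin_center in the frame of side_mat between -0.085 and 0.085 m and y of tin_center in the frame of side_mat between -0.0475 and 0.0475 m and z of tin_center in the frame of side_mat between 0.032 and 0.048 m and angle between each of tin_center, gift_center's own z axis and vertical below 0.15 rad and linear speed of each of tin, gift, cards below 0.03 m/s and contact force between the fingers and tin below 0.1 N and x of gift_center in the frame of side_mat between -0.085 and 0.085 m and y of gift_center in the frame of side_mat between -0.0475 and 0.0475 m and z of gift_center in the frame of side_mat between 0.0215 and 0.0375 m and contact force between the fingers and gift below 0.1 N and x of cards_center in the frame of card_holder between -0.012 and 0.012 m and y of cards_center in the frame of card_holder between -0.012 and 0.012 m and z of cards_center in the frame of card_holder between 0.011 and 0.019 m and angle between cards_center's own z axis and vertical below 0.1 rad and angle between the y axis of cards_center and the x axis of card_holder, either way round below 0.2 rad and value of joint holder_arm between 0.04 and 0.3 rad and contact force between the fingers and cards below 0.1 N), for 0.2 s.
At the end, for the whole second after the job is handed in: The card stack lies flat on the holder's plate under the lifted arm, centre within 12 mm of its place along and across and within 0.2 rad of straight; the tin and the gift box stand upright, each within 14 mm of the spot where it started; all released and at rest (x of cards_center in the frame of card_holder between -0.012 and 0.012 m and y of cards_center in the frame of card_holder between -0.012 and 0.012 m and z of cards_center in the frame of card_holder between 0.011 and 0.019 m and angle between each of cards_center, tin_center, gift_center's own z axis and vertical below 0.1 rad and angle between the y axis of cards_center and the x axis of card_holder, either way round below 0.2 rad and value of joint holder_arm between 0.04 and 0.3 rad and linear speed of each of cards, tin, gift below 0.03 m/s and contact force between the fingers and cards below 0.1 N and distance of each of tin_center, gift_center from where it was at the start of the episode below 0.014 m and contact force between the fingers and tin below 0.1 N and contact force between the fingers and gift below 0.1 N and contact force between the fingers and anything else below 0.5 N); the robot touches nothing.
It fails at once if the timer is shoved by more than 25 mm or tipped (distance of timer from where it was at the start of the episode above 0.025 m or angle between timer's own z axis and vertical above 0.3 rad).
It fails at once if the ribbon spool is shoved by more than 25 mm or tipped (distance of spool from where it was at the start of the episode above 0.025 m or angle between spool's own z axis and vertical above 0.3 rad).
It fails at once if the tin is tipped over (angle between tin_center's own z axis and vertical above 0.8 rad).
It fails at once if the gift box is tipped over (angle between gift_center's own z axis and vertical above 0.8 rad).
It also fails if it takes over 131 s, if anything falls off the work surface, if the arm or the gripper's body presses on something with over 40 N, if the wrist force passes 120 N, or if a joint passes its speed limit or range.

## Working session

There is one attempt and no reset: what is moved stays moved. The work goes in short steps, Python scripts to look and compute and a tool call to move; the robot and the scene stay as the last step left them, time stands still between calls to the robot, and variables do not carry over. Pictures are saved under pics/ and viewed, at most 16 in all, crops included, and the job is handed in when it is done.

Besides the shell and the picture viewer there is one more tool, called after "Request:" as name([rows], argument=value, ...), one row to a line, values as JSON. carry_out: Moves the arm, as the interface text tells. Its arguments: {"type":"object","properties":{"plan":{"type":"array"}},"required":["plan"]}

```bash
mkdir -p pics; cat > h.py <<'E'
import numpy as np, cv2
from bench import status, vision, job, ctrl
def snap(n,f):
    m=vision.camera_model(n); im=vision.read_camera(n); cv2.imwrite('pics/'+f,im[:,:,::-1]); np.save('pics/'+f+'.npy',m['pose']); return im,m
def pix2w(m,uv,z,pose=None):
    K=np.array(m['camera_matrix']);T=np.array(m['pose'] if pose is None else pose)
    p=(np.array(uv,float).reshape(-1,2)-K[:2,2])/[K[0,0],K[1,1]]
    rd=np.linalg.norm(p,axis=1); r=rd.copy()
    for _ in range(30): r=rd/(1+m['k1']*r*r)
    p=p*(r/np.maximum(rd,1e-9))[:,None]
    d=np.c_[p,np.ones(len(p))]@T[:3,:3].T; o=T[:3,3]
    return o+d*((np.asarray(z,float)-o[2])/d[:,2])[:,None]
E
python3 - <<'E'
from h import *
for n in('top','scene','wrist'):
    im,m=snap(n,n+'1.png'); print(n,np.round(m['camera_matrix'],1).tolist(),m['k1'],np.round(m['pose'],3).tolist())
s=status.read_state();print(s)
E
```

```text
top [[495.0, 0.0, 269.9], [0.0, 495.0, 202.9], [0.0, 0.0, 1.0]] 0.027503605588516084 [[0.026, -0.994, 0.102, 419.042], [-1.0, -0.026, -0.003, 25.52], [0.005, -0.102, -0.995, 1112.378], [0.0, 0.0, 0.0, 1.0]]
scene [[393.2, 0.0, 281.8], [0.0, 393.2, 203.8], [0.0, 0.0, 1.0]] -0.06484090920021884 [[-0.879, -0.302, 0.368, 182.893], [-0.476, 0.563, -0.676, 646.952], [-0.003, -0.77, -0.639, 633.438], [0.0, 0.0, 0.0, 1.0]]
wrist [[370.9, 0.0, 281.1], [0.0, 370.9, 211.1], [0.0, 0.0, 1.0]] -0.06900430067561192 [[0.277, -0.915, -0.292, 247.894], [-0.961, -0.265, -0.082, -578.259], [-0.002, 0.303, -0.953, 372.742], [0.0, 0.0, 0.0, 1.0]]
{'clock': 0.15, 'joint_positions': array([-7.98353126e+01,  1.58681773e+01, -1.57892360e+00,  7.26529766e+01,
       -6.20760326e-04,  8.40779474e+01]), 'qvel': array([-0.06622046, -0.11142511,  0.22943024, -0.02080715, -0.0233281 ,
        0.01489976]), 'joint_efforts': array([ 2.10201924e-04, -4.46055865e+01,  2.95639533e+01,  1.04996408e-02,
       -1.52034272e-05,  9.64283714e-06]), 'ee_pos': array([ 173.07551079, -599.86170864,  202.72455804]), 'ee_rot': array([-1.79900393e+02, -9.70808340e-03,  1.60867321e+01]), 'force': array([-0.14822337,  0.62111744, -0.26595945]), 'ft_torque': array([0.04201922, 0.00144798, 0.0085489 ]), 'finger_force': 0.0, 'width': 85.18780584284293}
```

View pics/top1.png

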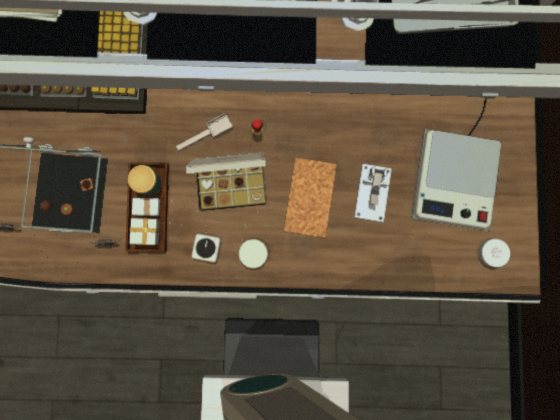

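View pics/scene1.png

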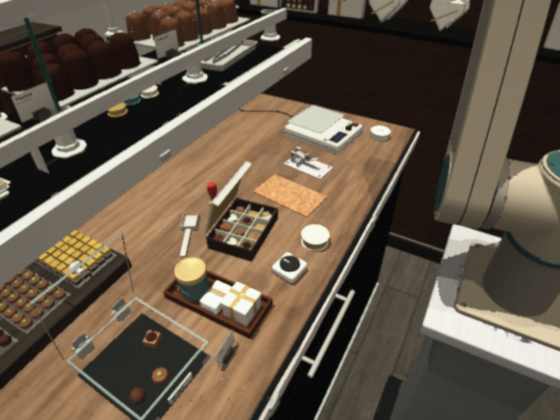

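The top view shows the tin at about (142,179), the cards at (146,206) and the gift at (144,232). The mat is near (312,197), the holder near (373,192), the timer at (206,248) and the spool at (253,254). Zooming in for corners.

```bash
python3 - <<'E'
import cv2,numpy as np
im=cv2.imread('pics/top1.png')
a=cv2.resize(im[155:260,115:180],None,fx=5.6,fy=5.6,interpolation=cv2.INTER_CUBIC)
b=cv2.resize(im[150:245,280:400],None,fx=3.5,fy=3.5,interpolation=cv2.INTER_CUBIC)
o=np.zeros((600,800,3),np.uint8);o[:a.shape[0],:a.shape[1]]=a;o[:b.shape[0],370:370+b.shape[1]]=b
cv2.imwrite('pics/crop1.png',o);print(a.shape,b.shape)
E
```

```text
(588, 364, 3) (332, 420, 3)
```

View pics/crop1.png

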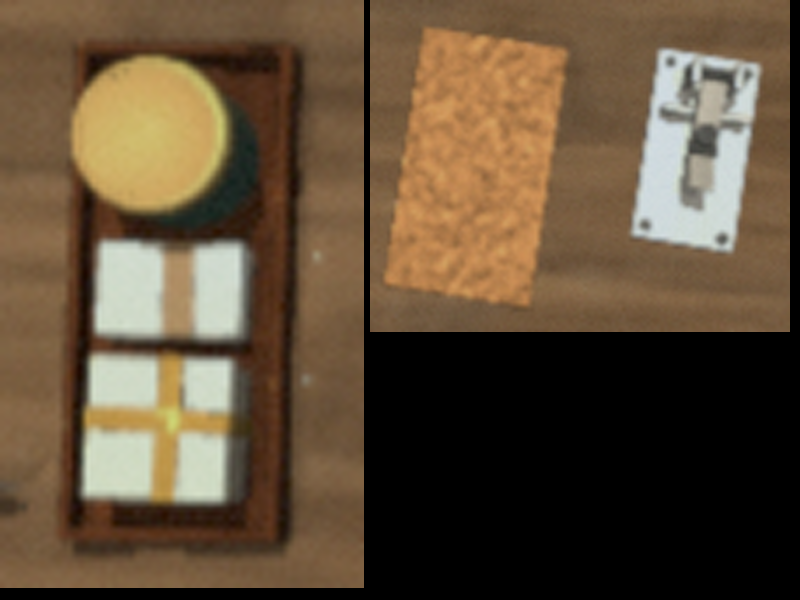

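```bash
cat > m1.py <<'E'
from h import *
m=vision.camera_model('top')
A=lambda L:np.array(L)/5.6+[115,155]-.4
B=lambda L:(np.array(L)-[370,0])/3.5+[280,150]-.36
def q(n,P,z):
    w=pix2w(m,P,z)[:,:2]
    if len(w)==1: print(n,w.round(1));return
    e=np.diff(np.vstack([w,w[:1]]),axis=0)
    print(n,'c',w.mean(0).round(1),'len',np.linalg.norm(e,axis=1).round(1),'ang',np.degrees(np.arctan2(e[:,1],e[:,0])).round(1))
q('tray',A([(78,42),(300,46),(287,543),(62,538)]),20)
q('tin',A([(150,135)]),68)
q('cards',A([(96,241),(247,241),(242,340),(93,334)]),25.3)
q('gift',A([(89,355),(237,358),(228,503),(80,498)]),47)
q('mat',B([(425,27),(567,48),(530,305),(386,284)]),4)
q('plate',B([(659,48),(760,63),(733,252),(631,236)]),4)
q('timer',[(206,248)],27);q('spool',[(253,254)],24)
E
python3 m1.py
```

```text
tray c [516.5 293.7] len [ 88.  197.1  87.6 196.5] ang [ -89.5 -178.8   90.1    1.3]
tin [[570.9 297. ]]
cards c [516.3 297.3] len [59.1 39.1 58.2 36.7] ang [-88.5 179.9  89.2   1.3]
gift c [460.7 293.3] len [56.6 55.5 56.3 54.7] ang [-89.7 179.3  89.5  -0.4]
mat c [549.3 -68. ] len [ 93.  168.4  92.9 168.8] ang [-97.  172.6  83.2  -7.3]
plate c [ 563.2 -208.7] len [ 65.9 124.2  65.9 123.9] ang [-97.1 172.1  82.5  -7.9]
timer [[428.2 159.4]]
spool [[417.7  56.6]]
```

Request:
carry_out([
  [[0,0,10],[3,4,0.6],8.5],
  [[0,0,20],[6,8,1.2],8.5],
  [[0,0,30],[9,12,1.8],8.5],
  [[0,0,40],[12,16,2.4],8.5],
  [[0,0,50],[15,20,3],8.5],
  [[0,0,60],[18,24,3.6],8.5],
  [[0,0,70],[21,28,4.2],8.5],
  [[0,0,80],[24,32,4.8],8.5],
  [[0,0,90],[27,36,5.4],8.5],
  [[0,0,100],[30.7,40,5.6],8.5],
])

```text
clock: 1.4
ee_pos: [480.9, -199.2, 260.0]
ee_rot: [180.0, 0.0, 116.4]
force: [0.7, -0.8, -0.7]
width: 85.2
finger_force: 0.0
```

Request:
carry_out([
  [[0,0,10],[0.5,4,0],8.5],
  [[0,0,20],[1,8,0],8.5],
  [[0,0,30],[1.5,12,0],8.5],
  [[0,0,40],[2,16,0],8.5],
  [[0,0,50],[2.5,20,0],8.5],
  [[0,0,60],[3,24,0],8.5],
  [[0,0,70],[3.5,28,0],8.5],
  [[0,0,80],[3.6,32,0],8.5],
  [[0,0,90],[3.6,36,0],8.5],
  [[0,0,100],[3.6,40,0],8.5],
])

```text
clock: 2.65
ee_pos: [515.8, 200.7, 259.2]
ee_rot: [180.0, -0.0, -143.6]
force: [0.4, 0.2, 0.6]
width: 85.1
finger_force: 0.0
```

Request:
carry_out([
  [[0,0,10],[0,2,0],8.5],
  [[0,0,20],[0,4,0],8.5],
  [[0,0,30],[0,6,0],8.5],
  [[0,0,40],[0,8,0],8.5],
  [[0,0,50],[0,9.5,0],8.5],
  [[0,0,54],[0,9.5,0],8.5],
  [[0,0,54],[0,9.5,0],8.5],
  [[0,0,54],[0,9.5,0],8.5],
  [[0,0,54],[0,9.5,0],8.5],
  [[0,0,54],[0,9.5,0],8.5],
])

```text
clock: 3.9
ee_pos: [516.2, 294.3, 259.6]
ee_rot: [180.0, -0.0, -89.9]
force: [0.4, 0.4, -0.2]
width: 85.1
finger_force: 0.0
```

```bash
python3 - <<'E'
from h import *
s=status.read_state();print(s['ee_pos'],s['ee_rot'],s['joint_positions'],ctrl.hold_point_z,s['clock'],s['force'])
snap('wrist','w2.png')
E
```

```text
[516.19490232 294.29691734 259.62747679] [ 1.79999391e+02 -6.01878555e-05 -8.99460340e+01] [ 2.34568059e+01  1.13738131e+01 -4.61215573e-01  7.81655540e+01
  1.86571141e-04 -6.65971600e+01] 18.700000000000003 3.9 [ 0.3816177   0.40450382 -0.17902018]
```

View pics/w2.png

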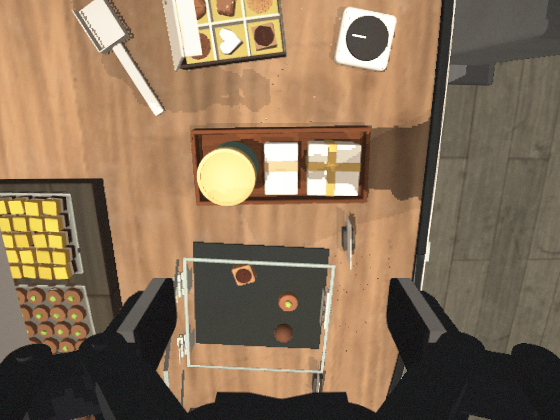

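The wrist view has the tin lid at about (228,175), the cards around (282,168) and the gift around (333,168). The glass case rim's near edge is at row ~262 and its base at row ~242.

```bash
python3 - <<'E'
from h import *
m=vision.camera_model('wrist');T=np.load('pics/w2.png.npy')
f=lambda P,z:pix2w(m,P,z,T).round(1)[:,:2].tolist()
print('tin',f([(228,175)],68));c=[(264,143),(298,141),(299,194),(265,195)];print('cards',f(c,25.3),np.mean(f(c,25.3),0))
c=[(307,142),(359,140),(360,195),(307,194)];print('gift',f(c,47),np.mean(f(c,47),0))
c=[(192,129),(370,127),(368,202),(198,204)];print('tray',f(c,20),np.mean(f(c,20),0))
for z in(0,30,60,90):print(z,f([(193,242),(183,260),(334,266),(350,225)],z))
E
```

```text
tin [[569.3, 294.7]]
cards [[535.0, 268.5], [498.2, 266.3], [496.2, 325.7], [534.6, 326.9]] [516.   296.85]
gift [[489.9, 264.6], [436.5, 262.3], [431.8, 320.8], [488.7, 319.8]] [461.725 291.875]
tray [[613.7, 253.7], [419.6, 251.4], [416.0, 336.5], [612.5, 339.1]] [515.45  295.175]
0 [[626.9, 394.8], [641.6, 419.7], [448.5, 427.7], [431.3, 371.9]]
30 [[619.2, 382.4], [632.9, 405.6], [453.3, 413.0], [437.2, 361.1]]
60 [[611.5, 370.0], [624.2, 391.4], [458.0, 398.3], [443.2, 350.3]]
90 [[603.8, 357.6], [615.4, 377.3], [462.7, 383.6], [449.1, 339.5]]
```

Request:
carry_out([
  [[0,0,0],[2.7,0.1,-3],8.5],
  [[0,0,0],[5.4,0.1,-6],8.5],
  [[0,0,0],[5.4,0.1,-10],8.5],
  [[0,0,0],[5.4,0.1,-14],8.5],
  [[0,0,0],[5.4,0.1,-17],8.5],
  [[0,0,0],[5.4,0.1,-19],8.5],
  [[0,0,0],[5.4,0.1,-21],8.5],
  [[0,0,0],[5.4,0.1,-22.4],8.5],
  [[0,0,0],[5.4,0.1,-23.4],8.5],
  [[0,0,0],[5.4,0.1,-23.4],8.5],
])

```text
clock: 5.2
ee_pos: [569.7, 295.3, 25.0]
ee_rot: [179.9, -0.0, -89.9]
force: [-0.7, 0.0, -0.4]
width: 84.6
finger_force: 0.0
```

Request:
carry_out([
  [[0,0,0],[0,0,0],5],
  [[0,0,0],[0,0,0],5],
  [[0,0,0],[0,0,0],5],
  [[0,0,0],[0,0,0],5],
  [[0,0,0],[0,0,0],5],
  [[0,0,0],[0,0,0],5],
  [[0,0,0],[0,0,0],5],
  [[0,0,0],[0,0,1],5],
  [[0,0,0],[0,0,2],5],
  [[0,0,0],[0,0,4],5],
])

```text
clock: 6.45
ee_pos: [568.7, 294.9, 64.9]
ee_rot: [179.8, -0.1, -89.9]
force: [0.2, -0.3, 0.1]
width: 56.6
finger_force: 64.1
```

Request:
carry_out([
  [[0,0,0],[0,0,4],5],
  [[0,0,0],[0,0,8.5],5],
  [[0,0,0],[0,0,13],5],
  [[0,0,0],[0,-4,14],5],
  [[0,0,0],[0,-9,14],5],
  [[0,0,0],[0,-14,14],5],
  [[0,0,0],[0,-19,14],5],
  [[0,0,0],[0.6,-24,14],5],
  [[0,0,0],[1.2,-29,14],5],
  [[0,0,0],[1.9,-33,14],5],
])

```text
clock: 7.7
ee_pos: [588.7, -36.4, 205.8]
ee_rot: [180.0, -0.0, -90.0]
force: [0.7, 1.1, -1.9]
width: 56.7
finger_force: 64.4
```

Request:
carry_out([
  [[0,0,0],[0,-2.5,0],5],
  [[0,0,0],[0,-3.9,-2],5],
  [[0,0,0],[0,-3.9,-5],5],
  [[0,0,0],[0,-3.9,-9],5],
  [[0,0,0],[0,-3.9,-12],5],
  [[0,0,0],[0,-3.9,-14],5],
  [[0,0,0],[0,-3.9,-15.5],5],
  [[0,0,0],[0,-3.9,-16.5],5],
  [[0,0,0],[0,-3.9,-16.5],5],
  [[0,0,0],[0,-3.9,-16.5],5],
])

```text
clock: 8.95
ee_pos: [590.0, -73.7, 41.5]
ee_rot: [-179.9, -0.0, -89.9]
force: [0.5, -0.4, -0.4]
width: 57.1
finger_force: 64.4
```

```bash
python3 - <<'E'
from h import *
s=status.read_state();print(s['ee_pos'],s['joint_positions'],s['width'],s['force'])
snap('scene','s3.png')
E
```

```text
[589.99392444 -73.68183714  41.48289679] [-1.33471048e+01  2.01754640e+01 -1.65744986e+01  5.31622709e+01
  1.49096773e-03 -1.03435829e+02] 57.070942321130666 [ 0.49262804 -0.41453334 -0.36164103]
```

View pics/s3.png

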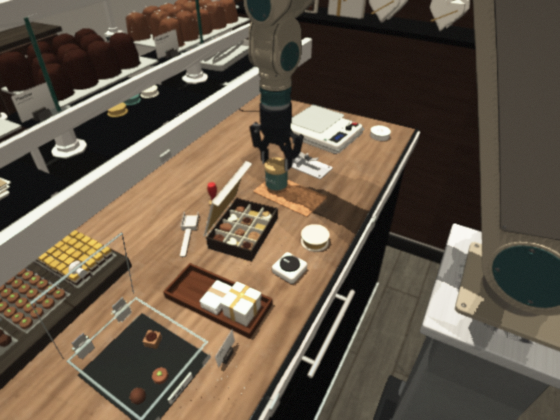

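Tin is held upright over the mat's far half, around (275,180) in the picture. Lowering and releasing.

Request:
carry_out([
  [[0,0,0],[0,0,-0.7],5],
  [[0,0,0],[0,0,-1.2],5],
  [[0,0,0],[0,0,-1.5],5],
  [[0,0,0],[0,0,-1.5],5],
  [[0,0,0],[0,0,-1.5],8.5],
  [[0,0,0],[0,0,-1.5],8.5],
  [[0,0,0],[0,0,-1.5],8.5],
  [[0,0,0],[0,0,-1.5],8.5],
  [[0,0,0],[0,0,-1.5],8.5],
  [[0,0,0],[0,0,-1.5],8.5],
])

```text
clock: 10.25
ee_pos: [589.2, -73.5, 25.5]
ee_rot: [180.0, 0.0, -89.9]
force: [-0.7, 0.4, 0.2]
width: 85.4
finger_force: 0.0
```

Request:
carry_out([
  [[0,0,0],[0,0,2],8.5],
  [[0,0,0],[0,0,5],8.5],
  [[0,0,0],[0,0,10],8.5],
  [[0,0,0],[0,0,15],8.5],
  [[0,0,0],[-2,5,18],8.5],
  [[0,0,0],[-4,11,18],8.5],
  [[0,0,0],[-6,17,18],8.5],
  [[0,0,0],[-8,22,18],8.5],
  [[0,0,0],[-10,27,18],8.5],
  [[0,0,0],[-12,32,18],8.5],
])

```text
clock: 11.5
ee_pos: [468.4, 248.0, 205.8]
ee_rot: [-180.0, 0.0, -89.9]
force: [1.3, -0.2, 0.2]
width: 84.8
finger_force: 0.0
```

Request:
carry_out([
  [[0,0,0],[-0.4,2.5,0],8.5],
  [[0,0,0],[-0.8,4.6,-2],8.5],
  [[0,0,0],[-0.8,4.6,-6],8.5],
  [[0,0,0],[-0.8,4.6,-10],8.5],
  [[0,0,0],[-0.8,4.6,-13],8.5],
  [[0,0,0],[-0.8,4.6,-15],8.5],
  [[0,0,0],[-0.8,4.6,-17],8.5],
  [[0,0,0],[-0.8,4.6,-18.3],8.5],
  [[0,0,0],[-0.8,4.6,-18.3],8.5],
  [[0,0,0],[-0.8,4.6,-18.3],8.5],
])

```text
clock: 12.75
ee_pos: [461.8, 292.8, 23.3]
ee_rot: [-179.9, 0.0, -89.9]
force: [-0.4, -0.6, 0.3]
width: 85.0
finger_force: 0.0
```

Request:
carry_out([
  [[0,0,0],[0,0,0],4.5],
  [[0,0,0],[0,0,0],4.5],
  [[0,0,0],[0,0,0],4.5],
  [[0,0,0],[0,0,0],4.5],
  [[0,0,0],[0,0,0],4.5],
  [[0,0,0],[0,0,0],4.5],
  [[0,0,0],[0,0,0],4.5],
  [[0,0,0],[0,0,1],4.5],
  [[0,0,0],[0,0,2],4.5],
  [[0,0,0],[0,0,4],4.5],
])

```text
clock: 14.0
ee_pos: [460.8, 292.3, 63.1]
ee_rot: [180.0, -0.0, -89.9]
force: [1.0, -0.3, -0.6]
width: 45.0
finger_force: 0.0
```

```bash
python3 - <<'E'
from h import *
im,m=snap('wrist','w4.png'); t,_=snap('top','t4.png')
o=np.zeros((420,800,3),np.uint8);o[:,:560]=im;c=cv2.resize(t[155:260,115:175],None,fx=4,fy=4,interpolation=cv2.INTER_CUBIC);o[:420,560:800]=c
cv2.imwrite('pics/c4.png',o[:,:,::-1])
E
```

```text
(no output)
```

View pics/c4.png

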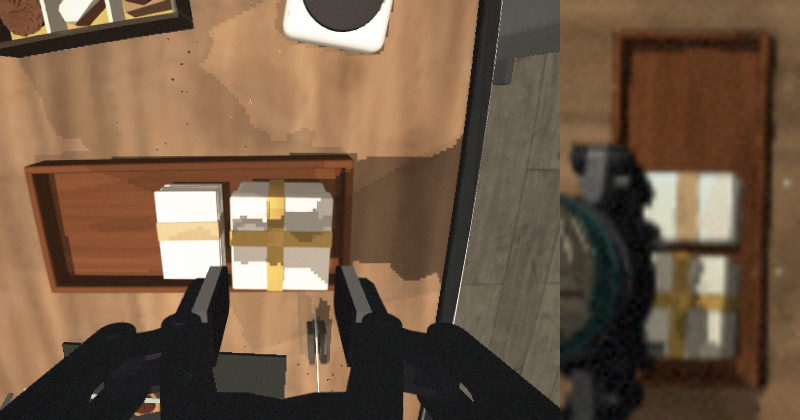

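```bash
cat >> h.py <<'E'
def w2pix(m,X,pose):
    K=np.array(m['camera_matrix']);p=(np.atleast_2d(X)-pose[:3,3])@pose[:3,:3];p=p[:,:2]/p[:,2:]
    return (p*(1+m['k1']*(p**2).sum(1))[:,None])*[K[0,0],K[1,1]]+K[:2,2]
E
python3 - <<'E'
from h import *
m=vision.camera_model('wrist');T=np.load('pics/w4.png.npy')
for dz in(0,5,10,15,20,30):print(dz,w2pix(m,[[461+sx*22.5,292.3+dy,63+dz] for sx in(1,-1) for dy in(-11,11)],T).round().tolist())
# gift predicted top corners at original place
print(w2pix(m,[[461+a*27.5,292.6+b*27.5,47] for a,b in((1,-1),(-1,-1),(-1,1),(1,1))],T).round().tolist())
print(w2pix(m,[[516.2+a*19,297+b*29,25.3] for a,b in((1,-1),(-1,-1),(-1,1),(1,1))],T).round().tolist())
E
```

```text
0 [[235.0, 234.0], [237.0, 274.0], [327.0, 234.0], [325.0, 275.0]]
5 [[234.0, 238.0], [236.0, 279.0], [328.0, 238.0], [326.0, 279.0]]
10 [[233.0, 242.0], [235.0, 284.0], [329.0, 242.0], [327.0, 284.0]]
15 [[232.0, 246.0], [233.0, 289.0], [331.0, 246.0], [329.0, 289.0]]
20 [[230.0, 251.0], [232.0, 295.0], [332.0, 251.0], [330.0, 295.0]]
30 [[227.0, 260.0], [229.0, 306.0], [335.0, 261.0], [333.0, 307.0]]
[[228.0, 194.0], [334.0, 194.0], [329.0, 288.0], [232.0, 288.0]]
[[154.0, 189.0], [219.0, 189.0], [223.0, 279.0], [163.0, 278.0]]
```

```bash
python3 - <<'E'
from h import *
m=vision.camera_model('wrist');T=np.load('pics/w2.png.npy')
for dz in(0,10,20,30,40):print(dz,w2pix(m,[[516.2+sx*42.5,294.3+dy,259.6+dz] for sx in(1,-1) for dy in(-11,0)],T).round().tolist())
o=np.hstack([cv2.imread('pics/w4.png')[240:350,150:420],cv2.imread('pics/w2.png')[250:360,110:450]])
a=cv2.resize(o[:,:270],None,fx=2.9,fy=2.7,interpolation=3);b=cv2.resize(o[:,270:],(a.shape[1],297))
cv2.imwrite('pics/c5.png',np.vstack([a,b]))
E
```

```text
0 [[195.0, 234.0], [197.0, 255.0], [368.0, 234.0], [366.0, 255.0]]
10 [[191.0, 242.0], [192.0, 263.0], [372.0, 242.0], [371.0, 264.0]]
20 [[186.0, 251.0], [188.0, 273.0], [378.0, 251.0], [376.0, 273.0]]
30 [[180.0, 260.0], [182.0, 284.0], [383.0, 261.0], [381.0, 284.0]]
40 [[173.0, 271.0], [176.0, 296.0], [390.0, 271.0], [387.0, 296.0]]
```

View pics/c5.png

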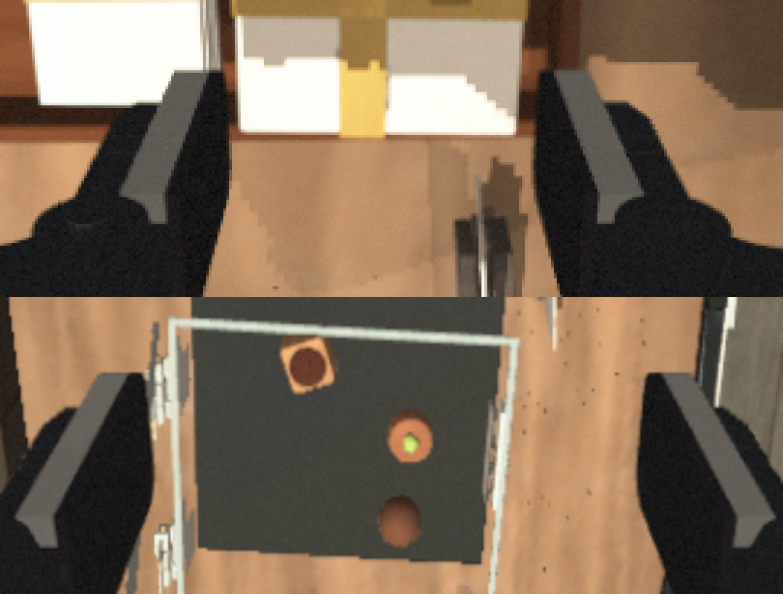

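Request:
carry_out([
  [[0,0,0],[0,0,0],8.5],
  [[0,0,0],[0,0,0],8.5],
  [[0,0,0],[0,0,0],8.5],
  [[0,0,0],[0,0,0],8.5],
  [[0,0,0],[0,0,-2],8.5],
  [[0,0,0],[0,0,-3.5],8.5],
  [[0,0,0],[0,0,-4.5],8.5],
  [[0,0,0],[0,0,-5],8.5],
  [[0,0,0],[0,0,-5.3],8.5],
  [[0,0,0],[0,0,-5.3],8.5],
])

```text
clock: 15.35
ee_pos: [461.4, 292.6, 9.7]
ee_rot: [-180.0, 0.0, -89.9]
force: [0.3, 0.2, 0.8]
width: 84.9
finger_force: 0.0
```

Request:
carry_out([
  [[0,0,0],[0,0,0],4.7],
  [[0,0,0],[0,0,0],4.7],
  [[0,0,0],[0,0,0],4.7],
  [[0,0,0],[0,0,0],4.7],
  [[0,0,0],[0,0,0],4.7],
  [[0,0,0],[0,0,0],4.7],
  [[0,0,0],[0,0,0],4.7],
  [[0,0,0],[0,0,0],4.7],
  [[0,0,0],[0,0,0],4.7],
  [[0,0,0],[0,0,0],4.7],
])

```text
clock: 16.6
ee_pos: [462.2, 293.0, 10.6]
ee_rot: [-179.9, 0.1, -89.9]
force: [0.1, -0.9, 5.2]
width: 51.9
finger_force: 63.0
```

```bash
python3 - <<'E'
from h import *
im,m=snap('wrist','w6.png'); t,_=snap('scene','s6.png')
o=np.zeros((420,800,3),np.uint8);o[:,:400]=im[:,100:500];c=cv2.resize(t[235:340,155:255],(400,420),interpolation=cv2.INTER_CUBIC);o[:420,400:800]=c
cv2.imwrite('pics/c6.png',o[:,:,::-1]);print(status.read_state()['ee_pos'])
E
```

```text
[462.17680745 292.95334451  10.62981612]
```

View pics/c6.png

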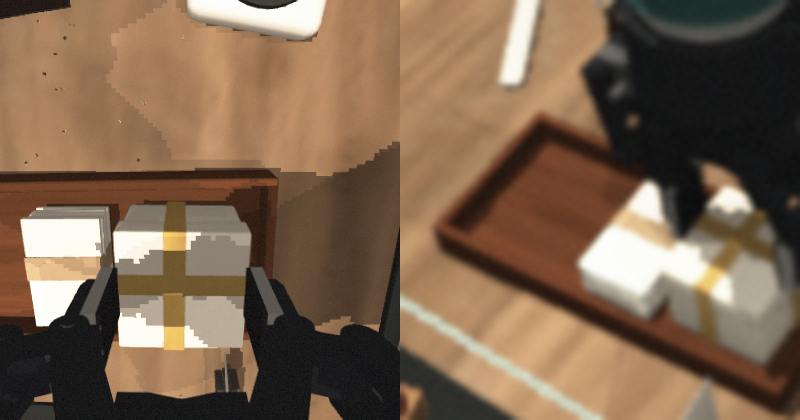

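Request:
carry_out([
  [[0,0,0],[0,0,0.5],4.7],
  [[0,0,0],[0,0,1],4.7],
  [[0,0,0],[0,0,2],4.7],
  [[0,0,0],[0,0,4],4.7],
  [[0,0,0],[0,0,7],4.7],
  [[0,0,0],[0,0,11],4.7],
  [[0,0,0],[0,0,15],4.7],
  [[0,0,0],[0,0,18],4.7],
  [[0,0,0],[0,0,18],4.7],
  [[0,0,0],[0,0,18],4.7],
])

```text
clock: 17.95
ee_pos: [460.6, 292.2, 189.0]
ee_rot: [179.9, -0.0, -89.9]
force: [0.2, -0.3, -0.5]
width: 51.9
finger_force: 62.6
```

```bash
python3 - <<'E'
from h import *
im,m=snap('wrist','w7.png'); t,_=snap('scene','s7.png')
o=np.zeros((420,800,3),np.uint8);o[:,:400]=im[:,100:500];c=cv2.resize(t[210:340,145:275],(400,420),interpolation=cv2.INTER_CUBIC);o[:420,400:800]=c
cv2.imwrite('pics/c7.png',o[:,:,::-1]);s=status.read_state();print(s['ee_pos'],s['force'],s['width'])
E
```

```text
[459.9742226  291.88717063 187.94452383] [ 0.30386586  0.48023368 -1.31895901] 51.84915258462315
```

View pics/c7.png

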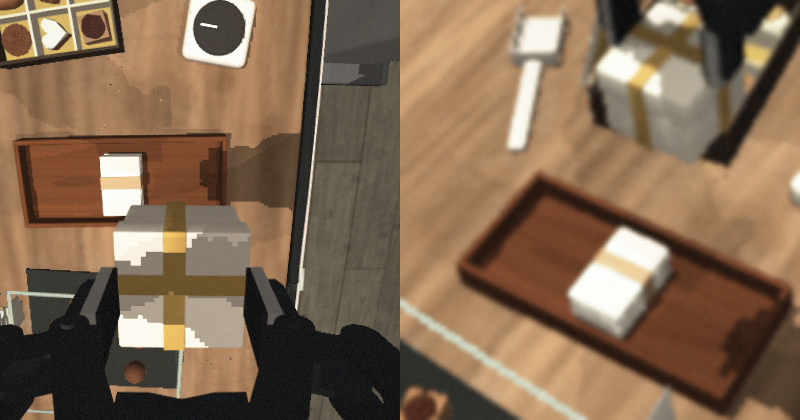

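Request:
carry_out([
  [[0,0,-9],[0.4,-3.5,0],4.7],
  [[0,0,-18],[0.9,-7,0],4.7],
  [[0,0,-27],[1.4,-11,0],4.7],
  [[0,0,-36],[1.9,-15,0],4.7],
  [[0,0,-45],[2.4,-19,0],4.7],
  [[0,0,-54],[2.9,-23,0],4.7],
  [[0,0,-63],[3.4,-27,0],4.7],
  [[0,0,-72],[3.9,-31,0],4.7],
  [[0,0,-81],[4.3,-34,0],4.7],
  [[0,0,-90],[4.6,-35.5,0],4.7],
])

```text
clock: 19.3
ee_pos: [506.2, -63.9, 188.0]
ee_rot: [180.0, -0.2, 179.7]
force: [0.3, 0.6, -0.6]
width: 51.8
finger_force: 62.6
```

Request:
carry_out([
  [[0,0,0],[0,0,-1],4.7],
  [[0,0,0],[0,0,-4],4.7],
  [[0,0,0],[0,0,-8],4.7],
  [[0,0,0],[0,0,-12],4.7],
  [[0,0,0],[0,0,-15],4.7],
  [[0,0,0],[0,0,-16.5],4.7],
  [[0,0,0],[0,0,-17.4],4.7],
  [[0,0,0],[0,0,-17.9],4.7],
  [[0,0,0],[0,0,-17.9],4.7],
  [[0,0,0],[0,0,-17.9],4.7],
])

```text
clock: 20.55
ee_pos: [508.0, -62.7, 11.4]
ee_rot: [-180.0, 0.1, -179.9]
force: [0.5, -0.5, -0.2]
width: 52.0
finger_force: 62.7
```

Request:
carry_out([
  [[0,0,0],[0,0,0],8.5],
  [[0,0,0],[0,0,0],8.5],
  [[0,0,0],[0,0,0],8.5],
  [[0,0,0],[0,0,0],8.5],
  [[0,0,0],[0,0,0],8.5],
  [[0,0,0],[0,0,2],8.5],
  [[0,0,0],[0,0,6],8.5],
  [[0,0,0],[0,0,11],8.5],
  [[0,0,0],[0,2,16],8.5],
  [[0,0,0],[0,7,18],8.5],
])

```text
clock: 21.8
ee_pos: [509.9, 6.7, 194.5]
ee_rot: [-179.9, 0.4, 179.9]
force: [0.4, -0.6, -0.9]
width: 85.0
finger_force: 0.0
```

```bash
python3 - <<'E'
from h import *
im,m=snap('wrist','w8.png'); t,_=snap('scene','s8.png')
o=np.zeros((420,800,3),np.uint8);o[:,:400]=im[:,80:480];c=cv2.resize(t[90:260,195:365],(400,420),interpolation=cv2.INTER_CUBIC);o[:420,400:800]=c
cv2.imwrite('pics/c8.png',o[:,:,::-1]);s=status.read_state();print(s['ee_pos'],s['joint_positions'],s['width'])
E
```

```text
[509.20341981  10.34570938 194.08585133] [ -6.17036202   4.14082311 -16.75040405  68.75994478   0.09298615
  -6.49874605] 85.12137719657215
```

View pics/c8.png

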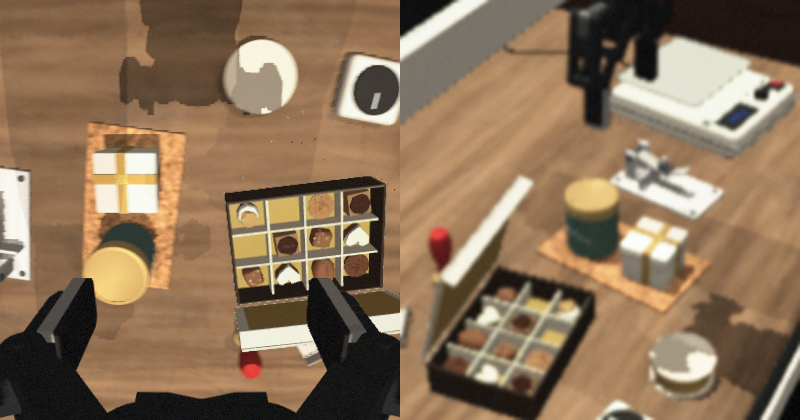

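Request:
carry_out([
  [[0,0,9],[0,3,0],8.5],
  [[0,0,18],[0,6,0],8.5],
  [[0,0,27],[0,9,0],8.5],
  [[0,0,36],[0,12,0],8.5],
  [[0,0,45],[0,15,0],8.5],
  [[0,0,54],[0,18,0],8.5],
  [[0,0,63],[0.3,21,0],7],
  [[0,0,72],[0.6,24,0],7],
  [[0,0,81],[0.9,27,0],7],
  [[0,0,90],[0.9,28,0],7],
])

```text
clock: 23.15
ee_pos: [516.1, 288.3, 189.4]
ee_rot: [179.9, -0.0, -89.5]
force: [0.1, -1.0, 0.3]
width: 69.9
finger_force: 0.0
```

Request:
carry_out([
  [[0,0,0],[0,0,-3],7],
  [[0,0,0],[0,0,-7],7],
  [[0,0,0],[0,0,-10],7],
  [[0,0,0],[0,0,-10],7],
  [[0,0,0],[0,0,-10],7],
  [[0,0,0],[0,0,-10],7],
  [[0,0,0],[0,0,-10],7],
  [[0,0,0],[0,0,-10],7],
  [[0,0,0],[0,0,-10],7],
  [[0,0,0],[0,0,-10],7],
])

```text
clock: 24.4
ee_pos: [516.2, 287.5, 90.6]
ee_rot: [-180.0, 0.0, -89.9]
force: [-0.0, -0.6, 0.5]
width: 70.2
finger_force: 0.0
```

```bash
python3 - <<'E'
from h import *
im,m=snap('wrist','w9.png'); T=m['pose']
s=status.read_state();print(s['ee_pos'],s['ee_rot'],s['width'])
g=cv2.inRange(im,(150,150,140),(255,255,255)); g=cv2.morphologyEx(g,cv2.MORPH_CLOSE,np.ones((25,25)))
n,l,st,c=cv2.connectedComponentsWithStats(g)
for i in range(1,n):
    if st[i,4]>800: print(st[i],c[i].round(), )
cv2.imwrite('pics/c9.png',im[:,:,::-1])
E
```

```text
[516.12472331 287.45707074  90.58878644] [ 1.79996929e+02 -5.38862236e-03 -8.99090778e+01] 69.87567683323194
[   0    0   95  140 4964] [44. 44.]
[ 157    0   71   76 2786] [194.  22.]
[ 369    0  106   67 3341] [412.  35.]
[ 242   52   35   62 1003] [260.  78.]
[ 252  182   56   84 4512] [280. 223.]
[ 182  369  185   37 1253] [293. 381.]
```

View pics/c9.png

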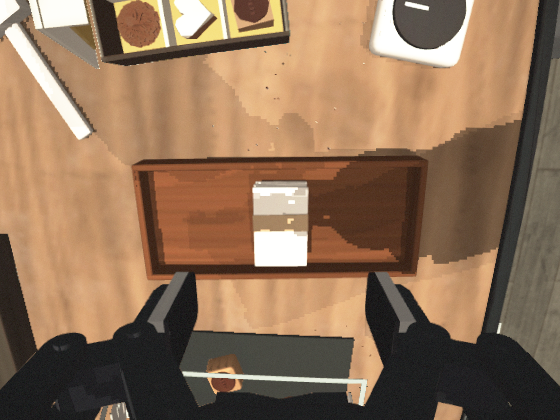

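```bash
python3 - <<'E'
from h import *
m=vision.camera_model('wrist');T=np.load('pics/w9.png.npy')
w=pix2w(m,[(253,186),(308,185),(307,267),(254,267)],25.3,T);print(w.round(1),w.mean(0))
E
```

```text
[[534.7 268.1  25.3]
 [498.8 267.4  25.3]
 [498.1 326.4  25.3]
 [535.3 326.5  25.3]] [516.73428974 297.08428657  25.3       ]
```

Request:
carry_out([
  [[0,0,0],[0,0,-3],7],
  [[0,0,0],[0,0,-5],7],
  [[0,0,0],[0,0,-7],7],
  [[0,0,0],[0,0,-8],7],
  [[0,0,0],[0,0,-8.6],7],
  [[0,0,0],[0,0,-9.1],7],
  [[0,0,0],[0,0,-9.1],7],
  [[0,0,0],[0,0,-9.1],7],
  [[0,0,0],[0,0,-9.1],7],
  [[0,0,0],[0,0,-9.1],7],
])

```text
clock: 25.7
ee_pos: [516.4, 287.6, -0.1]
ee_rot: [-180.0, 0.0, -89.9]
force: [-0.3, -0.1, 0.1]
width: 70.0
finger_force: 0.0
```

Request:
carry_out([
  [[0,0,0],[0,0,-0.2],5],
  [[0,0,0],[0,0,-0.4],5],
  [[0,0,0],[0,0,-0.6],5],
  [[0,0,0],[0,0,-0.6],5],
  [[0,0,0],[0,0,-0.6],5],
  [[0,0,0],[0,0,-0.6],5],
  [[0,0,0],[0,0,-0.6],5],
  [[0,0,0],[0,0,-0.6],5],
  [[0,0,0],[0,0,-0.6],5],
  [[0,0,0],[0,0,-0.6],5],
])

```text
clock: 26.95
ee_pos: [516.2, 287.5, -6.4]
ee_rot: [-180.0, -0.0, -89.9]
force: [-0.7, 0.5, 0.1]
width: 49.8
finger_force: 0.0
```

Request:
carry_out([
  [[0,0,0],[0,0,0],3],
  [[0,0,0],[0,0,0],3],
  [[0,0,0],[0,0,0],3],
  [[0,0,0],[0,0,0],3],
  [[0,0,0],[0,0,0],3],
  [[0,0,0],[0,0,0],3],
  [[0,0,0],[0,0,0],3],
  [[0,0,0],[0,0,0],3],
  [[0,0,0],[0,0,0],3],
  [[0,0,0],[0,0,0],3],
])

```text
clock: 28.2
ee_pos: [516.3, 287.6, -5.8]
ee_rot: [-180.0, 0.0, -89.9]
force: [-1.0, -1.5, 5.4]
width: 34.3
finger_force: 59.5
```

```bash
python3 - <<'E'
from h import *
t,_=snap('scene','s10.png')
cv2.imwrite('pics/c10.png',cv2.resize(t[225:345,155:285],(650,600),interpolation=cv2.INTER_CUBIC)[:,:,::-1])
E
```

```text
(no output)
```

View pics/c10.png

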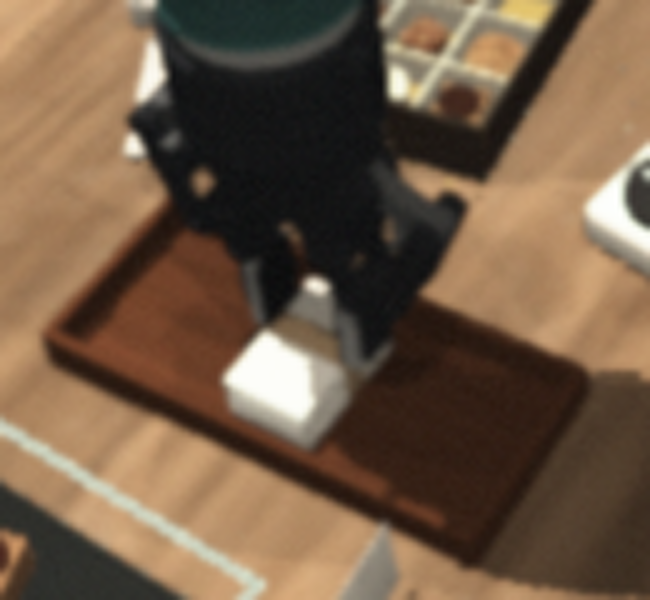

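Request:
carry_out([
  [[0,0,0],[0,0,1],3],
  [[0,0,0],[0,0,3],3],
  [[0,0,0],[0,0,6],3],
  [[0,0,0],[0,0,10],3],
  [[0,0,0],[0,0,14],3],
  [[0,0,0],[0,-2,17],3],
  [[0,0,0],[0,-6,17],3],
  [[0,0,0],[0,-11,17],3],
  [[0,0,0],[-0.6,-16,17],3],
  [[0,0,0],[-1.2,-20,17],3],
])

```text
clock: 29.5
ee_pos: [503.7, 85.8, 163.6]
ee_rot: [180.0, -0.0, -89.9]
force: [0.3, -0.7, -1.3]
width: 34.0
finger_force: 59.8
```

Request:
carry_out([
  [[0,0,-10],[-0.3,-3,0],3],
  [[0,0,-20],[-0.6,-6,0],3],
  [[0,0,-30],[-0.9,-9,0],3],
  [[0,0,-40],[-1.2,-12,0],3],
  [[0,0,-50],[-1.5,-15,0],3],
  [[0,0,-60],[-1.8,-18,0],3],
  [[0,0,-70],[-2.1,-21,0],3],
  [[0,0,-80],[-2.4,-24,0],3],
  [[0,0,-90],[-2.7,-26.5,0],3],
  [[0,0,-97.5],[-3,-28.5,0],3],
])

```text
clock: 30.75
ee_pos: [473.9, -198.5, 163.6]
ee_rot: [-180.0, -0.0, 172.3]
force: [0.8, -0.8, -1.5]
width: 33.8
finger_force: 59.9
```

```bash
python3 - <<'E'
from h import *
im,m=snap('wrist','w11.png')
s=status.read_state();print(s['ee_pos'],s['ee_rot'],s['width'],s['finger_force'])
cv2.imwrite('pics/c11.png',im[:,:,::-1])
E
```

```text
[ 473.90236349 -200.65002305  163.64973205] [-1.79862223e+02  1.80931877e-02  1.72041992e+02] 33.90004337837647 59.878327175974846
```

View pics/c11.png

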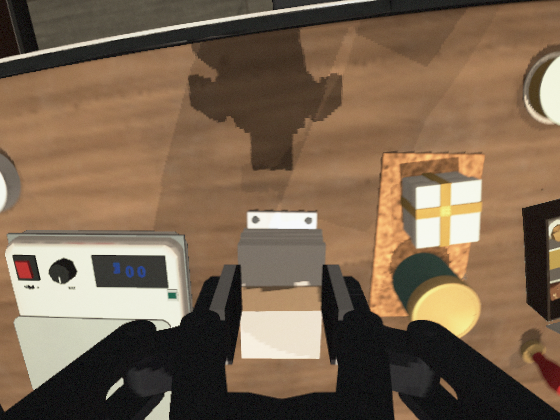

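```bash
python3 - <<'E'
from h import *
m=vision.camera_model('wrist');T=np.load('pics/w11.png.npy')
p=pix2w(m,[(247,212),(317,211)],4,T);print('plate rear',p.round(1),p.mean(0).round(1),np.degrees(np.arctan2(*(p[0]-p[1])[[0,1]])))
u=np.array([np.cos(np.radians(-7.5)),np.sin(np.radians(-7.5))]);print('O',p.mean(0)[:2]+52*u)
w=pix2w(m,[(240,233),(325,233),(321,358),(241,359)],195,T)[:,:2];print(w.round(1),w.mean(0),status.read_state()['ee_pos'])
E
```

```text
plate rear [[ 497.7 -233.3    4. ]
 [ 505.5 -168.4    4. ]] [ 501.6 -200.9    4. ] -173.15284893914344
O [ 553.12685232 -207.67806511]
[[ 447.8 -211.1]
 [ 452.3 -177.4]
 [ 512.9 -185. ]
 [ 508.5 -221.2]] [ 480.37776585 -198.67975801] [ 473.90236349 -200.65002305  163.64973205]
```

Stack held level, with the plate's open end at (247–317, 212) agreeing with the earlier holder estimate. Lowering it in front of the arm, then sliding in.

Request:
carry_out([
  [[0,0,0],[0,0,-4],3],
  [[0,0,0],[0,0,-8],3],
  [[0,0,0],[0,0,-12],3],
  [[0,0,0],[0,0,-14],3],
  [[0,0,0],[0,0,-15.5],3],
  [[0,0,0],[0,0,-16.3],3],
  [[0,0,0],[0,0,-16.8],3],
  [[0,0,0],[0,0,-16.8],3],
  [[0,0,0],[0,0,-16.8],3],
  [[0,0,0],[0,0,-16.8],3],
])

```text
clock: 32.05
ee_pos: [474.7, -197.8, -3.8]
ee_rot: [-180.0, 0.1, 172.6]
force: [0.4, -0.3, -1.7]
width: 33.6
finger_force: 60.0
```

Request:
carry_out([
  [[0,0,0],[0.6,-0.1,0],3],
  [[0,0,0],[1.2,-0.15,0],3],
  [[0,0,0],[1.8,-0.2,0],3],
  [[0,0,0],[2.4,-0.3,0],3],
  [[0,0,0],[3,-0.4,0],3],
  [[0,0,0],[3.6,-0.5,0],3],
  [[0,0,0],[4.2,-0.55,0],3],
  [[0,0,0],[4.8,-0.6,0],3],
  [[0,0,0],[5.4,-0.7,0],3],
  [[0,0,0],[5.4,-0.7,0],3],
])

```text
clock: 33.3
ee_pos: [529.1, -204.8, -4.2]
ee_rot: [-180.0, 0.1, 172.6]
force: [0.5, 0.4, -0.9]
width: 34.1
finger_force: 59.9
```

Request:
carry_out([
  [[0,0,0],[0.3,-0.04,0],3],
  [[0,0,0],[0.6,-0.08,0],3],
  [[0,0,0],[0.9,-0.12,0],3],
  [[0,0,0],[1.1,-0.14,0],3],
  [[0,0,0],[1.3,-0.17,0],3],
  [[0,0,0],[1.4,-0.18,0],3],
  [[0,0,0],[1.5,-0.2,0],3],
  [[0,0,0],[1.6,-0.2,0],3],
  [[0,0,0],[1.6,-0.2,0],3],
  [[0,0,0],[1.6,-0.2,0],3],
])

```text
clock: 34.55
ee_pos: [543.5, -206.4, -4.6]
ee_rot: [-180.0, -0.1, 172.6]
force: [-2.4, 0.1, -1.0]
width: 33.7
finger_force: 59.8
```

Request:
carry_out([
  [[0,0,0],[0,0,-0.1],3],
  [[0,0,0],[0,0,-0.2],3],
  [[0,0,0],[0,0,-0.2],3],
  [[0,0,0],[0,0,-0.2],4],
  [[0,0,0],[0,0,-0.2],5],
  [[0,0,0],[0,0,-0.2],6],
  [[0,0,0],[0,0,-0.2],6],
  [[0,0,0],[0,0,-0.2],6],
  [[0,0,0],[0,0,-0.2],6],
  [[0,0,0],[0,0,-0.2],6],
])

```text
clock: 35.8
ee_pos: [544.2, -206.5, -6.4]
ee_rot: [-180.0, 0.0, 172.6]
force: [0.8, -0.7, -0.4]
width: 60.1
finger_force: 0.0
```

Request:
carry_out([
  [[0,0,0],[-1,0.13,0],6],
  [[0,0,0],[-3,0.4,0],6],
  [[0,0,0],[-5,0.65,0],6],
  [[0,0,0],[-7,0.9,0.5],6],
  [[0,0,0],[-9,1.2,2],6],
  [[0,0,0],[-10,1.3,5],6],
  [[0,0,0],[-10,1.3,9],6],
  [[0,0,0],[-10,1.3,13],6],
  [[0,0,0],[-10,1.3,16],6],
  [[0,0,0],[-10,1.3,16],6],
])

```text
clock: 37.05
ee_pos: [445.6, -194.6, 156.3]
ee_rot: [-179.9, 0.3, 172.6]
force: [0.1, -0.4, -0.7]
width: 60.0
finger_force: 0.0
```

```bash
python3 - <<'E'
from h import *
im,m=snap('wrist','w12.png');t,_=snap('top','t12.png');s,_=snap('scene','s12.png')
a=im;b=cv2.resize(t[155:235,335:405],(240,274),interpolation=cv2.INTER_CUBIC);c=cv2.resize(s[130:195,270:345],(240,208),interpolation=cv2.INTER_CUBIC)
o=np.zeros((482,800,3),np.uint8);o[:420,:560]=a;o[:274,560:]=b;o[274:,560:]=c
cv2.imwrite('pics/c12.png',o[:,:,::-1]);print(status.read_state()['ee_pos'])
E
```

```text
[ 442.94119816 -192.8985856   152.43336856]
```

View pics/c12.png

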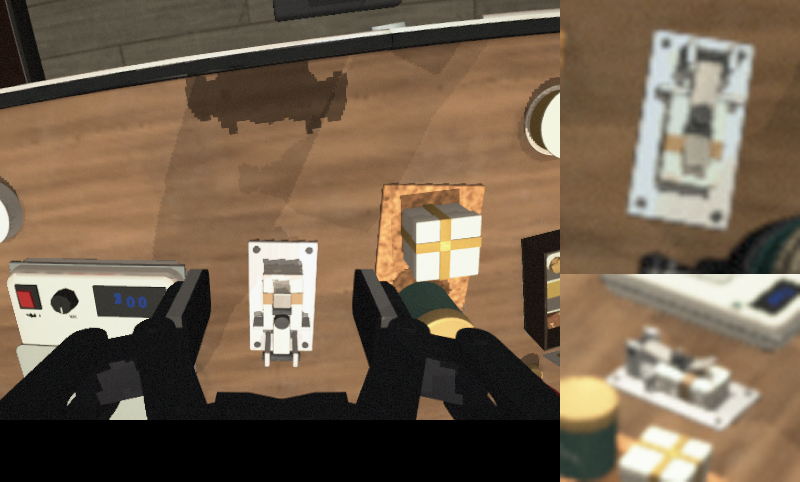

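Stack lies straight under the arm, against the stop. Numeric check of its position:

```bash
python3 - <<'E'
from h import *
m=vision.camera_model('wrist');T=np.load('pics/w12.png.npy')
u=np.array([.9914,-.1305]);v=np.array([.1305,.9914]);O=np.array([553.2,-207.5])
for w in pix2w(m,[(263,261),(304,260)],25,T): d=w[:2]-O;print('holder',(d@u).round(1),(d@v).round(1))
m=vision.camera_model('top');T=np.load('pics/t12.png.npy')
for X in[(665,186),(714,192)]:
    p=((X[0]-560)*70/240+335,X[1]*80/274+155);d=pix2w(m,[p],15,T)[0,:2]-O;print('top',(d@u).round(1),(d@v).round(1))
E
```

```text
holder -42.3 -17.1
holder -43.4 19.5
top -31.9 12.7
top -30.9 -19.2
```

Request:
carry_out([
  [[0,0,2],[1,3,0],8.5],
  [[0,0,5],[3,7,0],8.5],
  [[0,0,7.5],[5,11,0],8.5],
  [[0,0,7.5],[6.3,13.1,0],8.5],
  [[0,0,7.5],[6.3,13.1,-3],8.5],
  [[0,0,7.5],[6.3,13.1,-7],8.5],
  [[0,0,7.5],[6.3,13.1,-10.5],8.5],
  [[0,0,7.5],[6.3,13.1,-13],8.5],
  [[0,0,7.5],[6.3,13.1,-14.4],8.5],
  [[0,0,7.5],[6.3,13.1,-14.4],8.5],
])

```text
clock: 38.45
ee_pos: [505.3, -62.1, 8.0]
ee_rot: [179.9, -0.2, -179.9]
force: [0.1, 0.5, 0.6]
width: 84.8
finger_force: 0.0
```

Request:
carry_out([
  [[0,0,0],[0,0,0],4.7],
  [[0,0,0],[0,0,0],4.7],
  [[0,0,0],[0,0,0],4.7],
  [[0,0,0],[0,0,0],4.7],
  [[0,0,0],[0,0,0],4.7],
  [[0,0,0],[0,0,0],4.7],
  [[0,0,0],[0,0,0],4.7],
  [[0,0,0],[0,0,1],4.7],
  [[0,0,0],[0,0,3],4.7],
  [[0,0,0],[0,0,6],4.7],
])

```text
clock: 39.7
ee_pos: [506.1, -62.2, 69.9]
ee_rot: [180.0, -0.1, -179.9]
force: [-0.4, -0.1, -0.2]
width: 51.7
finger_force: 62.5
```

Request:
carry_out([
  [[0,0,0],[0,0,5],4.7],
  [[0,0,0],[0,0,10],4.7],
  [[0,0,9],[0,3,12],4.7],
  [[0,0,18],[-0.5,7,12],4.7],
  [[0,0,27],[-1,11,12],4.7],
  [[0,0,36],[-1.5,15,12],4.7],
  [[0,0,45],[-2,19,12],4.7],
  [[0,0,54],[-2.5,23,12],4.7],
  [[0,0,63],[-3,27,12],4.7],
  [[0,0,72],[-4,31,12],4.7],
])

```text
clock: 40.95
ee_pos: [467.0, 248.8, 190.2]
ee_rot: [-180.0, 0.0, -107.6]
force: [0.1, -0.1, -0.6]
width: 51.8
finger_force: 62.6
```

Request:
carry_out([
  [[0,0,9],[-0.3,2.5,0],4.7],
  [[0,0,18],[-0.6,4.5,0],4.7],
  [[0,0,18],[-0.6,4.5,-4],4.7],
  [[0,0,18],[-0.6,4.5,-9],4.7],
  [[0,0,18],[-0.6,4.5,-13],4.7],
  [[0,0,18],[-0.6,4.5,-15.5],4.7],
  [[0,0,18],[-0.6,4.5,-17],4.7],
  [[0,0,18],[-0.6,4.5,-17.9],4.7],
  [[0,0,18],[-0.6,4.5,-17.9],4.7],
  [[0,0,18],[-0.6,4.5,-17.9],4.7],
])

```text
clock: 42.2
ee_pos: [462.2, 293.0, 11.6]
ee_rot: [-179.9, 0.1, -89.9]
force: [-0.4, 0.1, -0.4]
width: 51.9
finger_force: 62.6
```

Request:
carry_out([
  [[0,0,0],[0,0,0],8.5],
  [[0,0,0],[0,0,0],8.5],
  [[0,0,0],[0,0,0],8.5],
  [[0,0,0],[0,0,0],8.5],
  [[0,0,0],[0,0,0],8.5],
  [[0,0,0],[0,0,2],8.5],
  [[0,0,0],[0,0,6],8.5],
  [[0,0,0],[0,0,11],8.5],
  [[0,0,0],[0,0,16],8.5],
  [[0,0,0],[0,0,18],8.5],
])

```text
clock: 43.45
ee_pos: [463.1, 293.4, 194.6]
ee_rot: [-179.7, 0.2, -89.9]
force: [0.3, 0.9, -0.2]
width: 84.6
finger_force: 0.0
```

Request:
carry_out([
  [[0,0,0],[1,-4,0],8.5],
  [[0,0,0],[3,-9,0],8.5],
  [[0,0,0],[5,-14,0],8.5],
  [[0,0,0],[7,-19,0],8.5],
  [[0,0,0],[9,-24,0],8.5],
  [[0,0,0],[11,-29,0],8.5],
  [[0,0,0],[12.8,-33,0],8.5],
  [[0,0,0],[12.8,-36,0],8.5],
  [[0,0,0],[12.8,-36.6,0],8.5],
  [[0,0,0],[12.8,-36.6,-3],8.5],
])

```text
clock: 44.7
ee_pos: [591.6, -74.1, 163.0]
ee_rot: [-179.7, -0.1, -90.0]
force: [0.7, 0.6, 0.3]
width: 85.0
finger_force: 0.0
```

Request:
carry_out([
  [[0,0,0],[0,0,-3],8.5],
  [[0,0,0],[0,0,-6],8.5],
  [[0,0,0],[0,0,-9],8.5],
  [[0,0,0],[0,0,-11.5],8.5],
  [[0,0,0],[0,0,-13.8],8.5],
  [[0,0,0],[0,0,-13.8],5],
  [[0,0,0],[0,0,-13.8],5],
  [[0,0,0],[0,0,-13.8],5],
  [[0,0,0],[0,0,-13.8],5],
  [[0,0,0],[0,0,-13.8],5],
])

```text
clock: 45.95
ee_pos: [589.7, -73.6, 23.3]
ee_rot: [-179.9, -0.0, -89.9]
force: [-0.2, 1.2, 1.4]
width: 57.4
finger_force: 64.2
```

Request:
carry_out([
  [[0,0,0],[0,0,0],5],
  [[0,0,0],[0,0,1],5],
  [[0,0,0],[0,0,3],5],
  [[0,0,0],[0,0,7],5],
  [[0,0,0],[0,0,11],5],
  [[0,0,0],[0,0,15],5],
  [[0,0,0],[0,0,17],5],
  [[0,0,0],[0,4,18],5],
  [[0,0,0],[0,9,18],5],
  [[0,0,0],[0,14,18],5],
])

```text
clock: 47.2
ee_pos: [589.1, 67.6, 203.2]
ee_rot: [-180.0, 0.0, -90.0]
force: [0.0, 0.6, -1.6]
width: 57.2
finger_force: 64.4
```

Request:
carry_out([
  [[0,0,0],[0,5,0],5],
  [[0,0,0],[-0.5,10,0],5],
  [[0,0,0],[-1,15,0],5],
  [[0,0,0],[-1.9,20,0],5],
  [[0,0,0],[-1.9,22.9,0],5],
  [[0,0,0],[-1.9,22.9,-3],5],
  [[0,0,0],[-1.9,22.9,-7],5],
  [[0,0,0],[-1.9,22.9,-11],5],
  [[0,0,0],[-1.9,22.9,-14],5],
  [[0,0,0],[-1.9,22.9,-15.5],5],
])

```text
clock: 48.45
ee_pos: [568.5, 294.7, 45.6]
ee_rot: [179.8, -0.1, -89.9]
force: [-0.2, 0.4, -0.6]
width: 57.3
finger_force: 64.5
```

Request:
carry_out([
  [[0,0,0],[0,0,-1],5],
  [[0,0,0],[0,0,-1.8],5],
  [[0,0,0],[0,0,-2.4],5],
  [[0,0,0],[0,0,-2.4],5],
  [[0,0,0],[0,0,-2.4],5],
  [[0,0,0],[0,0,-2.4],8.5],
  [[0,0,0],[0,0,-2.4],8.5],
  [[0,0,0],[0,0,-2.4],8.5],
  [[0,0,0],[0,0,-2.4],8.5],
  [[0,0,0],[0,0,-2.4],8.5],
])

```text
clock: 49.7
ee_pos: [570.2, 295.5, 23.6]
ee_rot: [-180.0, 0.0, -89.9]
force: [0.0, 0.0, -0.1]
width: 84.8
finger_force: 0.0
```

Request:
carry_out([
  [[0,0,0],[0,0,2],8.5],
  [[0,0,0],[0,0,5],8.5],
  [[0,0,0],[0,0,9],8.5],
  [[0,0,0],[0,0,14],8.5],
  [[0,0,0],[0,0,18],8.5],
  [[0,0,0],[0,-6,18],8.5],
  [[0,0,0],[0,-12,18],8.5],
  [[0,0,0],[0,-18,18],8.5],
  [[0,0,0],[0,-20,18],8.5],
  [[0,0,0],[0,-20,18],8.5],
])

```text
clock: 50.95
ee_pos: [570.6, 94.6, 204.8]
ee_rot: [-179.9, 0.0, -90.0]
force: [0.3, 0.1, 0.2]
width: 85.1
finger_force: 0.0
```

```bash
python3 - <<'E'
from h import *
t,_=snap('top','t13.png');o=cv2.imread('pics/top1.png')[:,:,::-1]
f=lambda i,r,c,w,h:cv2.resize(i[r[0]:r[1],c[0]:c[1]],(w,h),interpolation=cv2.INTER_CUBIC)
L=np.hstack([f(o,(155,260),(115,180),360,588),f(t,(155,260),(115,180),360,588)])
z=np.hstack([L,np.zeros((588,80,3),np.uint8)]);z[:91,720:]=f(t,(155,235),(335,405),80,91)
cv2.imwrite('pics/c13.png',z[:,:,::-1])
E
```

```text
(no output)
```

View pics/c13.png

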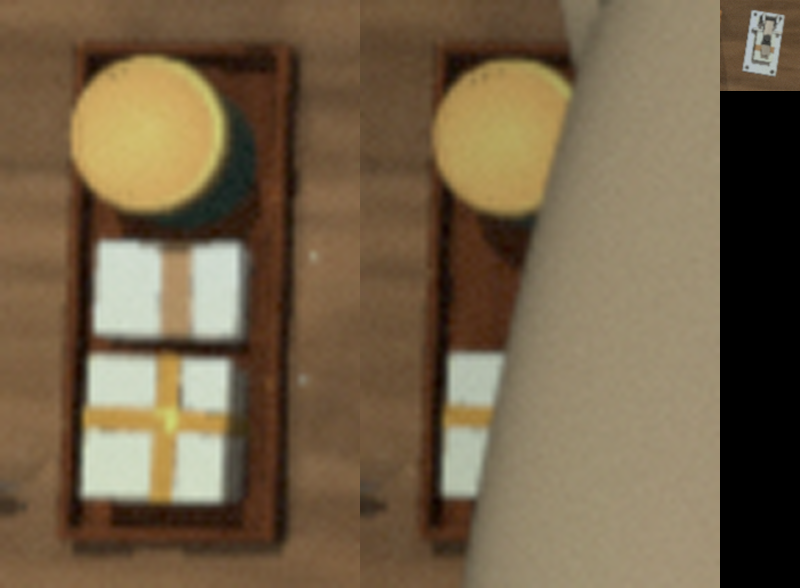

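The tin (lid at about (508,138) against (148,135) before) and the gift (left edge near (445,352) against (87,353)) are back within about 2 mm. The stack is still in the holder, and the robot touches nothing.

```bash
python3 -c "
from bench import job;print(job.hand_in())"
```

```text
the job is handed in; nothing more can be done
None
```

The job is handed in: by the last camera check the card stack is home under the holder's arm, the tin and gift box are upright within about 2 mm of their starting spots, and nothing was run near the timer or spool, though the hand-in call returned no verdict.

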